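Hang the check weight on the stand's snap hook

TASK

Hang the steel check weight on the snap hook of the stand: push its eye in against the sprung gate, slip it past the gate's free end so that the gate snaps shut behind it, and let it hang freely and still from the solid bar at the hook's closed end, beyond the gate. Work gently: never load the hook with more than about 20 N, and leave the other things on the table where they are.

Things in the scene. Friction and masses are not known exactly. Their poses are not given: they have to be found in the camera images.
- stand: Fixed stand: base plate 90 x 170 x 12 mm, two posts, and between them a round rail along stand y, 125 mm up. Origin on the table below the rail's middle; z up, x away from the hook. A grey block clamps the snap hook somewhere on the rail, up to 24 mm either side of its middle: this offset c along stand y is NOT measured. It stays fixed; find it by feel or sight.
- rail_mid (a point): Middle of the rail; stand axes. From it the hook, a flat level loop of 8 mm steel bar, has centre lines at (x, y) mm: gate hinge (-30, c), gate bar 7 mm thick to its round end's centre (-75, c), then the solid nose bar (-83, c) to (-125, c), a rounded closed end out to x -138, and the back bar at y = c + 30 from x -120 to -32. All at this height; nothing on the stand is over 18 mm higher.
- entry (a point): Point at stand x -70, y 0, height 125 mm; stand axes; level with the gate near its free end. A 6 mm upright wire pushed in here along stand +y meets the gate with its centre at y = c - 6.5 mm and comes to the gate's hard stop at about y = c + 16. Between c + 8 and c + 14 it can slide along stand -x, off the gate's end and behind the nose bar; the gate then snaps shut.
- hang_place (a point): Point 106 mm out from the rail's middle (stand x -106, y 0, height 125 mm; stand axes): the solid nose bar's middle lies c from here along stand y. The bar's top is 4 mm higher.
- gate (a joint): Sprung gate of the hook: 0 rad shut, grows as it swings inward (towards the back bar, stand +y) to its hard stop at 0.53; it opens only inward. Pushed 40 mm from its hinge it takes about 2.7 N to start and about 5 N when fully open, and springs shut by itself.
- tab (a point): Centre of the weight's black grip tab (18 x 26 x 36 mm along x, y, z), 116 mm above the weight's underside. It stands upright on the table at the start; 0.27 to 0.44 kg. The eye lies in the y-z plane, z up; a half turn about z looks and works the same. To pass the gate the weight's y axis lies along stand y.
- eye (a point): Centre of the weight's eye, 48 mm under the tab's centre, 68 mm over its underside. 6 mm wire: two upright sides centred 20 mm either way along y (straight from 14 mm below to 11 mm above this point), a peaked top with underside 22 mm above, bottom 19 mm below; under it a 42 mm round body. Hanging from the bar this point is 107 mm above the table; to pass the gate 118 to 130 mm suits.
- weight: The whole check weight (body, eye and tab), 134 mm tall; origin at the centre of its underside.
- setting_ring: Bystander: loose steel ring, 60 mm across, 22 mm high; origin under its centre.
- case: Bystander: wooden case 75 x 130 x 32 mm; origin under its centre.
- plain_weight: Bystander: small steel knob weight without an eye, 38 mm across, 46 mm high; origin under its centre.

How it is judged:
By the outcome, as a careful person would: the job done as asked, in the order asked, and still so for the second after the job is handed in, with the robot touching nothing.
It also fails if it takes over 69 s, if anything falls off the work surface, if the arm or the gripper's body presses on something with over 40 N, if the wrist force passes 120 N, or if a joint passes its speed limit or range.

ROBOT

A 7-joint arm with a two-finger parallel gripper is mounted at the origin on the work surface. World frame = base frame: x ahead of the robot, y to its left, z up, the work surface at z = 0. Lengths are in m, angles in rad, forces in N, time in s.
With the tool pointing down it reaches from about 0.4 to 0.875 m from the base axis. Payload 19.3 kg.
Tool frame: the origin (TCP) lies at the very end of the fingers, on their centre line; the grasp point (between the pads) lies 19 mm behind it; z points along the fingers, y is the direction in which the jaws open and shut (so a half turn about z gives the same grasp; the last joint's range is limited). The gripper opens to 85 mm and grips with 20 to 120 N. Pads are 22 mm wide; open, the fingers measure 114 mm over their backs; the gripper's body (76 mm by 85 mm) begins 54 mm behind the grasp point. The pads swing forward as they close: fully open they stand 13 mm farther back than shut.
Start: joints at [-1.318, 0.521, -0.036, 1.599, 0.021, 1.021, -0.113], TCP at [0.198, 0.593, 0.231] pointing down, gripper open.
Joint ranges: [-2.91, 2.91], [-0.3, 2.13], [-1.5, 1.42], [0.17, 2.43], [-1.26, 4.41], [0.16, 1.93], [-2.52, 2.52]. Speed limits (rad/s): [1.89, 1.89, 2.39, 2.39, 3.01, 3.01, 3.01].

INTERFACE

Orientations are given as [roll, pitch, yaw] about the fixed x, y, z axes, in that order (R = Rz(yaw) Ry(pitch) Rx(roll)).
In Python, from workcell import bot, grab_frame, calibration, workorder gives the robot as it stands.
- The arm moves only by the tool move_arm, never from a script. Its arguments are lists of equal length, an entry for each row: "jaw": the closure in counts, from 0 (fully open) to 255 (shut); "dp": the shift along the tool's x, y, z in units of 800 mm (1.0 is 800 mm), a list of three; "rotation": the turn, a rotation vector about the tool's x, y, z in units of pi rad (1.0 is pi rad), a list of three. In form: {"jaw": [jaw, ...], "dp": [[dx, dy, dz], ...], "rotation": [[rx, ry, rz], ...]}. A call has 1 to 10 rows; each row shifts and turns the commanded pose from where the row before left it, along the tool's axes as they then stand; what a row does not reach is not made up. A row lasts 1/8 s, in which the tool goes at most 62.5 mm and 10.7 degrees, less where a joint would pass 70% of its speed; a pose out of reach is approached as far as the arm can. A call with a number of a shift or a turn outside -1 to 1 is refused whole. A call with a gripper value outside its range is refused whole. The fingers move at their own pace and stop on an object; "squeeze" is the grip in N (left out, the last holds). Time passes only in rows, so rows that do not move let the fingers close. It gives the time, the measured TCP pose, the force and the opening at its end, in the units of the state.
- bot.observe(): the state, without advancing time (a new reading comes with each control period).
- grab_frame(name): name is "scene" or "top" or "wrist"; returns the picture (420x560x3 uint8, blue, green, red); there is no depth.
- calibration(name): a dict with "camera_matrix" (3x3 intrinsics, pixels), "T" (4x4, takes a point from camera to world coordinates). Camera axes: x right, y down, z forward; pixel columns grow to the right and rows downward; lengths in m; the calibration is good to about 2 mm. The wrist camera is an equidistant fisheye: a pixel r from the principal point sees the ray r / f radians off the axis. A picture is of the moment at which its call begins: read the wrist's pose just before it. calibration takes no time and is no camera call; for the wrist camera it gives the pose at the moment of the call.
- workorder.job_done(): hands the job in, once; it reports no verdict.
The state is a dict: "clock": time; "qpos": joint angles; "qd": joint speeds; "joint_efforts": joint torques, N m; "position": TCP position; "tool_rot": TCP orientation; "force": force on the tool from outside, world axes, zero at the start; "moment": the same for the moment, N m; "grip_width": finger opening in m.
Only numpy, scipy, OpenCV 4.12 (cv2) and the standard library are available. Lean on these libraries where they do the work, as an engineer would, in place of code of your own. Each camera call takes 0.05 s, during which the arm holds its last target. There are 200 camera calls.

## Working session

There is one attempt and no reset: what is moved stays moved. The work goes in short steps, Python scripts to look and compute and a tool call to move; the robot and the scene stay as the last step left them, time stands still between calls to the robot, and variables do not carry over. Pictures are saved under pics/ and viewed, about 8 in all and at most 12, crops included, and the job is handed in when it is done.

Besides the shell and the picture viewer there is one more tool, called after "Call:" as name(argument=value, ...) on one line, values as JSON. move_arm: Moves the arm, as the interface text tells. Shifts and turns lie within -1 to 1; 1 stands for 800 mm of shift or pi rad of turn. Its arguments: {"type":"object","properties":{"jaw":{"type":"array","items":{"type":"number"}},"dp":{"type":"array","items":{"type":"array","items":{"type":"number","minimum":-1,"maximum":1}}},"rotation":{"type":"array","items":{"type":"array","items":{"type":"number","minimum":-1,"maximum":1}}},"squeeze":{"type":"number"}},"required":["jaw","dp","rotation"]}

```bash
mkdir -p pics; cat > h.py <<'E'
import numpy as np,cv2
from workcell import bot,grab_frame,calibration,workorder
from scipy.spatial.transform import Rotation as R
def proj(n,P):
    c=calibration(n);K=np.array(c["camera_matrix"]);T=np.linalg.inv(np.array(c["T"]))
    p=np.atleast_2d(P)@T[:3,:3].T+T[:3,3]
    q=p@K.T;return q[:,:2]/q[:,2:]
def ray(n,uv,z):
    c=calibration(n);K=np.array(c["camera_matrix"]);T=np.array(c["T"])
    if n=="wrist":
        x=(uv[0]-K[0,2])/K[0,0];y=(uv[1]-K[1,2])/K[1,1];r=np.hypot(x,y)+1e-12
        d=np.array([x/r*np.sin(r),y/r*np.sin(r),np.cos(r)])
    else: d=np.linalg.inv(K)@[uv[0],uv[1],1]
    d=T[:3,:3]@d;o=T[:3,3];return o+d*(z-o[2])/d[2]
E
python3 - <<'E'
from h import *
s=bot.observe();print({k:np.round(v,4).tolist() for k,v in s.items()})
a=[]
for n in("scene","top"):
    c=calibration(n);print(n,np.round(c["camera_matrix"],1).tolist(),np.round(c["T"],3).tolist())
    im=grab_frame(n);cv2.imwrite(f"pics/{n}0.png",im)
E
```

```text
{'clock': 0.0, 'qpos': [-1.3182, 0.522, -0.0363, 1.6, 0.0212, 1.0211, -0.1128], 'qd': [0.0013, 0.0011, 0.0014, -0.0018, 0.001, -0.0014, -0.0014], 'joint_efforts': [0.0006, -92.7097, 1.9802, -36.992, 0.0179, 0.0082, -0.0], 'position': [0.1982, 0.5924, 0.2307], 'tool_rot': [-3.1405, 0.0001, 2.8188], 'force': [-0.1226, -0.3788, 0.1644], 'moment': [-0.0456, 0.0054, -0.0065], 'grip_width': 0.0855}
scene [[399.8, 0.0, 279.7], [0.0, 399.8, 211.3], [0.0, 0.0, 1.0]] [[-0.433, 0.513, -0.741, 1.252], [0.901, 0.254, -0.351, 0.235], [0.007, -0.82, -0.572, 0.598], [0.0, 0.0, 0.0, 1.0]]
top [[430.0, 0.0, 282.1], [0.0, 430.0, 205.3], [0.0, 0.0, 1.0]] [[0.009, -0.994, 0.108, 0.477], [-1.0, -0.012, -0.029, -0.042], [0.03, -0.107, -0.994, 1.247], [0.0, 0.0, 0.0, 1.0]]
```

View pics/scene0.png

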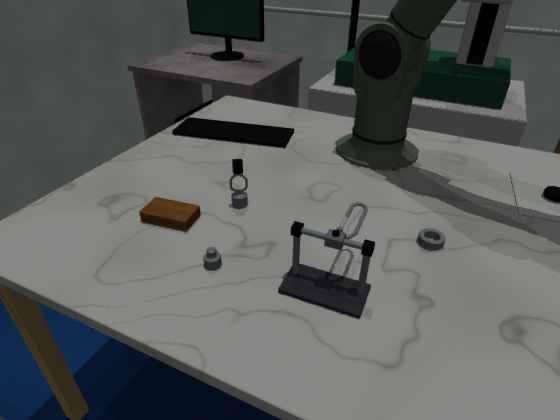

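View pics/top0.png

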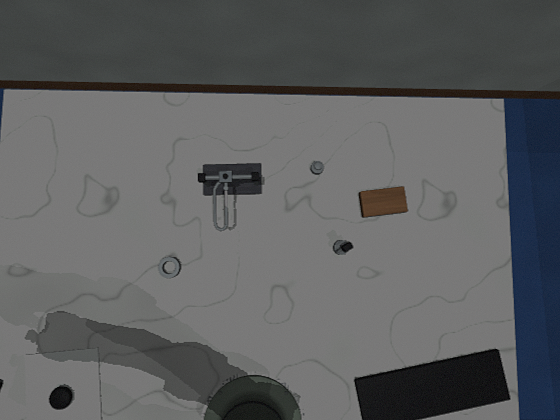

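```bash
python3 - <<'E'
import cv2,numpy as np
t=cv2.imread("pics/top0.png");s=cv2.imread("pics/scene0.png")
A=cv2.resize(t[155:240,190:275],(400,400),interpolation=cv2.INTER_CUBIC)
B=cv2.resize(t[225:265,325:365],(400,400),interpolation=cv2.INTER_CUBIC)
C=cv2.resize(s[195:315,275:395],(400,400)[::1],interpolation=cv2.INTER_CUBIC)
im=np.hstack([A,C]);D=cv2.resize(s[150:215,215:265],(154,200));
cv2.imwrite("pics/c1.png",np.clip(np.vstack([im,np.hstack([cv2.resize(B,(200,200)),D,np.zeros((200,446,3),np.uint8)])])*1.6,0,255))
E
```

```text
[ WARN:0@0.092] global loadsave.cpp:1063 imwrite_ Unsupported depth image for selected encoder is fallbacked to CV_8U.
```

View pics/c1.png

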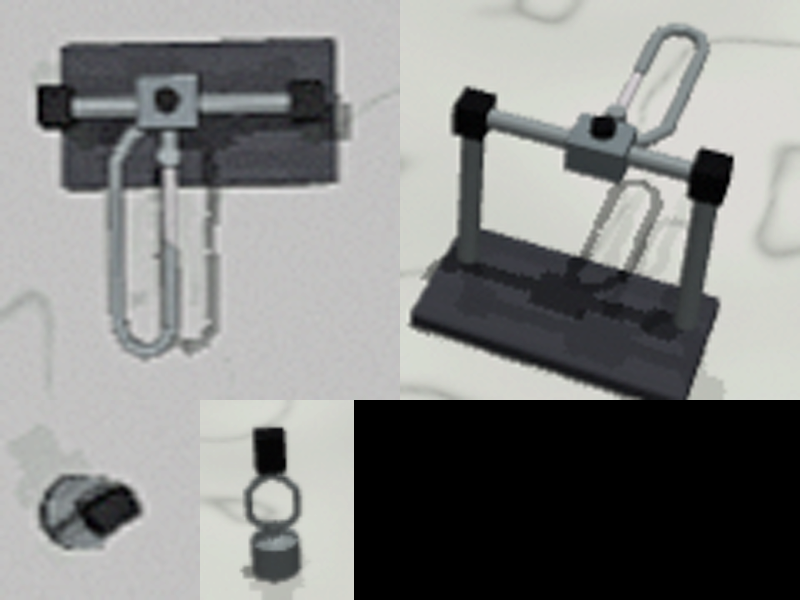

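```bash
python3 - <<'E'
from h import *
f=4.706
g=lambda x,y:(190+x/f-.5+.1,155+y/f-.5+.1)
for nm,p,z in[("capL",(54,104),.135),("capR",(307,101),.135),("block",(166,101),.14),("nose",(172,290),.129),("back",(118,240),.129),("tip",(145,354),.129),("baseTL",(62,42),.012),("baseBL",(63,188),.012),("baseBR",(335,182),.012),("baseTR",(334,40),.012)]:
    print(nm,ray("top",g(*p),z).round(4))
print("scene caps",ray("scene",(275+73*.3,195+112*.3),.125),ray("scene",(275+312*.3,195+178*.3),.125))
h=lambda x,y:(325+x/5-.4,225+y/5-.4)
print("body",ray("top",h(75,112),.045).round(4))
for p in[(78,114),(125,85),(140,107),(97,136),(110,100)]:print("tab",ray("top",h(*p),.134).round(4))
d=lambda x,y:(215+x/3.08,150+y/3.08)
print("scene tabtop mid",ray("scene",d(69,30),.134),"tabc",ray("scene",d(70,52),.116),"eyebot",ray("scene",d(73,125),.049),"bodybot",ray("scene",d(77,165),.01))
E
```

```text
capL [0.6697 0.1381 0.135 ]
capR [ 0.6734 -0.0018  0.135 ]
block [0.6714 0.0758 0.14  ]
nose [0.5676 0.0711 0.129 ]
back [0.595  0.1016 0.129 ]
tip [0.5321 0.0851 0.129 ]
baseTL [0.7299 0.1542 0.012 ]
baseBL [0.639  0.1509 0.012 ]
baseBR [ 0.6449 -0.0154  0.012 ]
baseTR [ 0.7337 -0.0135  0.012 ]
scene caps [6.78450964e-01 1.24372693e-04 1.25000000e-01] [0.67505922 0.1417013  0.125     ]
body [ 0.4918 -0.2384  0.045 ]
tab [ 0.4897 -0.2254  0.134 ]
tab [ 0.5049 -0.2499  0.134 ]
tab [ 0.4936 -0.2577  0.134 ]
tab [ 0.4784 -0.2352  0.134 ]
tab [ 0.4971 -0.2421  0.134 ]
scene tabtop mid [ 0.49691906 -0.24085192  0.134     ] tabc [ 0.50025072 -0.23904414  0.116     ] eyebot [ 0.50448037 -0.23770166  0.049     ] bodybot [ 0.50568379 -0.23533902  0.01      ]
```

```bash
cat >> h.py <<'E'
def wrap(a): return (a+np.pi)%(2*np.pi)-np.pi
def yaw(): 
    s=bot.observe(); return s["tool_rot"][2]
def rows(wps,start=None):
    """wps: list of (x,y,z,yaw) each one row; prints dp,rotation rows"""
    s=bot.observe(); p=np.array(s["position"]); w=s["tool_rot"][2]
    if start is not None: p=np.array(start[:3]); w=start[3]
    D=[];Q=[]
    for x in wps:
        d=(R.from_euler("xyz",[np.pi,0,w]).inv().apply(np.array(x[:3])-p)/.8).round(4)
        q=round(-wrap(x[3]-w)/np.pi,4)
        p=p+R.from_euler("xyz",[np.pi,0,w]).apply(d*.8); w=w-q*np.pi
        D.append(d.tolist());Q.append([0,0,q])
    for i in range(0,len(D),10): print("dp",D[i:i+10],"\nrot",Q[i:i+10])
def line(a,b,n): return [np.array(a)+(np.array(b)-np.array(a))*(k+1)/n for k in range(n)]
E
python3 - <<'E'
from h import *
s=bot.observe();p=s["position"];w=s["tool_rot"][2]
a0,r0=np.arctan2(p[1],p[0]),np.hypot(p[0],p[1]);t=np.array([.495,-.24]);a1,r1=np.arctan2(t[1],t[0]),np.hypot(*t)
w1=np.radians(32)
W=[(r*np.cos(a),r*np.sin(a),z,y) for a,r,z,y in line([a0,r0,p[2],w],[a1,r1,.235,w1],18)]
rows(W)
E
```

```text
dp [[-0.0731, -0.0086, -0.0003], [-0.0729, -0.0064, -0.0003], [-0.0725, -0.004, -0.0003], [-0.0722, -0.0019, -0.0003], [-0.0717, 0.0004, -0.0003], [-0.0711, 0.0026, -0.0003], [-0.0706, 0.0047, -0.0002], [-0.0699, 0.0068, -0.0003], [-0.0692, 0.0089, -0.0003], [-0.0683, 0.0109, -0.0003]] 
rot [[0, 0, np.float64(0.04)], [0, 0, np.float64(0.0399)], [0, 0, np.float64(0.04)], [0, 0, np.float64(0.04)], [0, 0, np.float64(0.04)], [0, 0, np.float64(0.0399)], [0, 0, np.float64(0.04)], [0, 0, np.float64(0.04)], [0, 0, np.float64(0.0399)], [0, 0, np.float64(0.04)]]
dp [[-0.0676, 0.0129, -0.0003], [-0.0666, 0.0149, -0.0003], [-0.0657, 0.0168, -0.0003], [-0.0647, 0.0186, -0.0003], [-0.0635, 0.0205, -0.0003], [-0.0625, 0.0223, -0.0003], [-0.0613, 0.0239, -0.0003], [-0.0601, 0.0257, -0.0003]] 
rot [[0, 0, np.float64(0.04)], [0, 0, np.float64(0.0399)], [0, 0, np.float64(0.04)], [0, 0, np.float64(0.04)], [0, 0, np.float64(0.04)], [0, 0, np.float64(0.0399)], [0, 0, np.float64(0.04)], [0, 0, np.float64(0.04)]]
```

Call:
move_arm(jaw=[0, 0, 0, 0, 0, 0, 0, 0, 0, 0], dp=[[-0.073, -0.0086, 0], [-0.073, -0.0064, 0], [-0.0725, -0.004, 0], [-0.072, -0.002, 0], [-0.0717, 0.0004, 0], [-0.071, 0.0026, 0], [-0.0706, 0.0047, 0], [-0.07, 0.0068, 0], [-0.069, 0.009, 0], [-0.068, 0.011, 0]], rotation=[[0, 0, 0.04], [0, 0, 0.04], [0, 0, 0.04], [0, 0, 0.04], [0, 0, 0.04], [0, 0, 0.04], [0, 0, 0.04], [0, 0, 0.04], [0, 0, 0.04], [0, 0, 0.04]])

```text
clock: 1.35
position: [0.5568, 0.1734, 0.2311]
tool_rot: [-3.141, 0.0, 1.558]
force: [0.2, 0.1, -0.1]
grip_width: 0.0855
```

Call:
move_arm(jaw=[0, 0, 0, 0, 0, 0, 0, 0, 0], dp=[[-0.0676, 0.013, 0], [-0.0666, 0.015, 0], [-0.0657, 0.017, 0], [-0.0647, 0.0186, 0], [-0.0635, 0.0205, 0], [-0.0625, 0.0223, 0], [-0.0613, 0.024, 0], [-0.06, 0.0257, 0], [0, 0, 0]], rotation=[[0, 0, 0.04], [0, 0, 0.04], [0, 0, 0.04], [0, 0, 0.04], [0, 0, 0.04], [0, 0, 0.04], [0, 0, 0.04], [0, 0, 0.04], [0, 0, 0]])

```text
clock: 2.48
position: [0.4925, -0.2428, 0.2314]
tool_rot: [3.141, 0.001, 0.549]
force: [0.4, 1.5, -0.0]
grip_width: 0.0854
```

```bash
python3 - <<'E'
from h import *
s=bot.observe();print(s["clock"],s["position"],s["tool_rot"],s["qpos"])
c=calibration("wrist");im=grab_frame("wrist");cv2.imwrite("pics/w1.png",im)
np.savez("w1.npz",K=c["camera_matrix"],T=c["T"]);print(c)
E
```

```text
2.475 [ 0.49252102 -0.24283702  0.23143982] [3.14093237e+00 1.11125901e-03 5.49303330e-01] [-0.12488074  0.47825208  0.66406654  1.82628769 -0.35250728  0.95789448
 -0.33058499]
{'camera_matrix': array([[325.1922621 ,   0.        , 279.62494861],
       [  0.        , 325.1922621 , 214.88689213],
       [  0.        ,   0.        ,   1.        ]]), 'T': array([[ 5.23174482e-01, -8.06171023e-01, -2.76363424e-01,
         5.62852785e-01],
       [-8.52225048e-01, -4.94534830e-01, -1.70727180e-01,
        -1.98810904e-01],
       [ 9.63966138e-04,  3.24843936e-01, -9.45767143e-01,
         3.72820647e-01],
       [ 0.00000000e+00,  0.00000000e+00,  0.00000000e+00,
         1.00000000e+00]])}
```

View pics/w1.png

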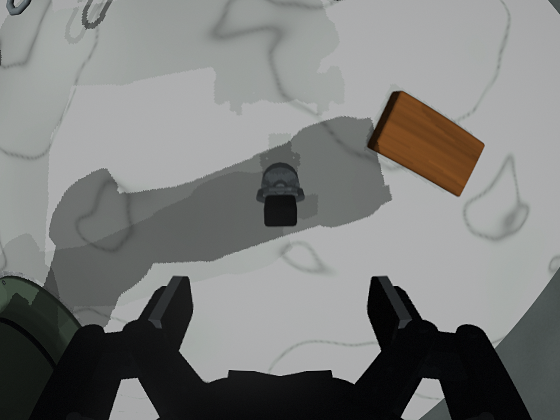

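```bash
python3 - <<'E'
from h import *
im=cv2.imread("pics/w1.png");cv2.imwrite("pics/c2.png",cv2.convertScaleAbs(cv2.resize(im[150:240,235:325],(600,600),interpolation=cv2.INTER_CUBIC),alpha=2.2))
for uv in[(264,226),(297,225),(280.7,226)]:print(ray("wrist",uv,.134).round(4))
s=bot.observe();w=s["tool_rot"][2];print(s["position"],w,"toolx",np.cos(w),np.sin(w))
print(ray("wrist",(281,190),.04).round(4))
E
```

```text
[ 0.4802 -0.234   0.134 ]
[ 0.4946 -0.2556  0.134 ]
[ 0.4871 -0.2451  0.134 ]
[ 0.49387468 -0.24063662  0.23123567] 0.5539816252963319 toolx 0.8504366251939447 0.5260775100008875
[ 0.4915 -0.2432  0.04  ]
```

View pics/c2.png

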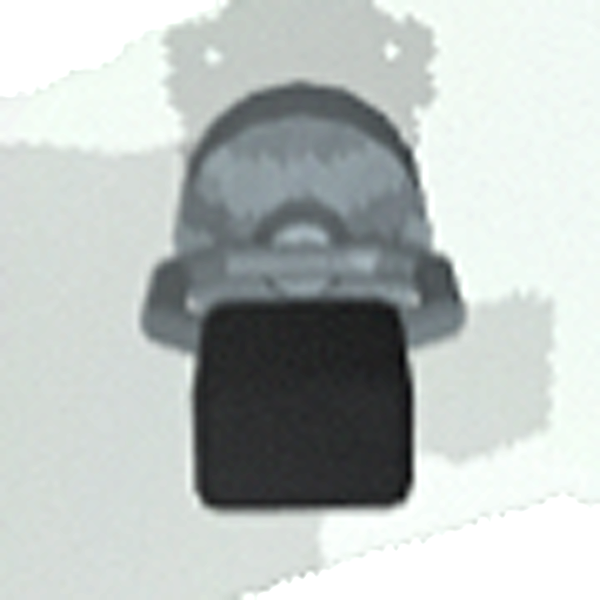

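Call:
move_arm(jaw=[0, 0, 0, 0, 0, 0], dp=[[0.001, 0, 0.035], [0, 0, 0.045], [0, 0, 0.045], [0, 0, 0.03], [0, 0, 0.0125], [0, 0, 0]], rotation=[[0, 0, 0], [0, 0, 0], [0, 0, 0], [0, 0, 0], [0, 0, 0], [0, 0, 0]])

```text
clock: 3.28
position: [0.4956, -0.2384, 0.0972]
tool_rot: [-3.141, 0.0, 0.558]
force: [-0.2, 0.9, 0.7]
grip_width: 0.0855
```

Call:
move_arm(jaw=[120, 170, 200, 255, 255, 255, 255, 255], dp=[[0, 0, 0], [0, 0, 0], [0, 0, 0], [0, 0, 0], [0, 0, 0], [0, 0, 0], [0, 0, 0], [0, 0, 0]], rotation=[[0, 0, 0], [0, 0, 0], [0, 0, 0], [0, 0, 0], [0, 0, 0], [0, 0, 0], [0, 0, 0], [0, 0, 0]], squeeze=60)

```text
clock: 4.28
position: [0.4958, -0.2391, 0.0977]
tool_rot: [3.141, -0.001, 0.557]
force: [0.1, -0.3, 7.4]
grip_width: 0.0248
```

```bash
python3 - <<'E'
from h import *
s=bot.observe();p=s["position"];w=s["tool_rot"][2];print(p,w)
a=[*p[:2],.185,w]
rows(line([*p,w],a,4)+line(a,[.602,.012,.185,.03],8))
E
```

```text
[ 0.49582449 -0.23912367  0.09771109] 0.5567429930452943
dp [[0.0, 0.0, -0.0273], [0.0, 0.0, -0.0273], [0.0, 0.0, -0.0272], [0.0, 0.0, -0.0273], [0.0348, -0.0245, -0.0], [0.0331, -0.0268, -0.0], [0.0313, -0.0289, -0.0], [0.0294, -0.0309, -0.0], [0.0272, -0.0328, -0.0], [0.025, -0.0345, -0.0]] 
rot [[0, 0, np.float64(-0.0)], [0, 0, np.float64(-0.0)], [0, 0, np.float64(-0.0)], [0, 0, np.float64(-0.0)], [0, 0, np.float64(0.021)], [0, 0, np.float64(0.0209)], [0, 0, np.float64(0.021)], [0, 0, np.float64(0.0209)], [0, 0, np.float64(0.021)], [0, 0, np.float64(0.021)]]
dp [[0.0227, -0.036, -0.0], [0.0202, -0.0375, -0.0]] 
rot [[0, 0, np.float64(0.0209)], [0, 0, np.float64(0.021)]]
```

Call:
move_arm(jaw=[255, 255, 255, 255, 255, 255, 255, 255, 255, 255], dp=[[0, 0, -0.015], [0, 0, -0.032], [0, 0, -0.035], [0, 0, -0.027], [0.0348, -0.0245, 0], [0.0331, -0.0268, 0], [0.0313, -0.0289, 0], [0.0294, -0.0309, 0], [0.0272, -0.0328, 0], [0.025, -0.0345, 0]], rotation=[[0, 0, 0], [0, 0, 0], [0, 0, 0], [0, 0, 0], [0, 0, 0.021], [0, 0, 0.021], [0, 0, 0.021], [0, 0, 0.021], [0, 0, 0.021], [0, 0, 0.021]])

```text
clock: 5.52
position: [0.5752, -0.0494, 0.185]
tool_rot: [-3.141, 0.0, 0.159]
force: [0.2, 0.7, -2.6]
grip_width: 0.0254
```

Call:
move_arm(jaw=[255, 255, 255, 255, 255], dp=[[0.0227, -0.036, 0], [0.02, -0.0375, 0], [0, 0, 0], [0, 0, 0], [0, 0, 0]], rotation=[[0, 0, 0.021], [0, 0, 0.021], [0, 0, 0], [0, 0, 0], [0, 0, 0]])

```text
clock: 6.15
position: [0.6012, 0.0112, 0.1849]
tool_rot: [3.142, -0.0, 0.028]
force: [-0.0, 0.4, -2.5]
grip_width: 0.0253
```

```bash
python3 - <<'E'
from h import *
s=bot.observe();print(s["clock"],s["position"],s["tool_rot"],s["force"],s["grip_width"])
c=calibration("wrist");im=grab_frame("wrist")
np.savez("w2.npz",K=c["camera_matrix"],T=c["T"]);print(np.round(c["T"],4).tolist())
cv2.imwrite("pics/w2.png",cv2.resize(im[40:,:],None,fx=1.4,fy=1.4,interpolation=cv2.INTER_CUBIC))
E
```

```text
6.15 [0.60124219 0.01117573 0.18485151] [ 3.14157116e+00 -9.18242048e-05  2.80681240e-02] [-0.00759292  0.40950116 -2.52927138] 0.025326208222682677
[[0.0293, -0.9458, -0.3234, 0.6837], [-0.9996, -0.0276, -0.01, 0.0139], [0.0005, 0.3236, -0.9462, 0.3263], [0.0, 0.0, 0.0, 1.0]]
```

View pics/w2.png

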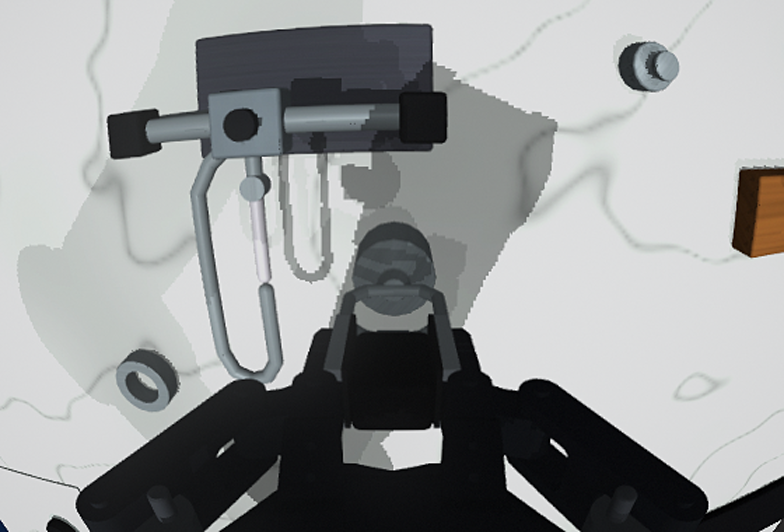

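```bash
cat > m.py <<'E'
from h import *
import h,sys
def wr(f,u,v,z,sc=1.4,ov=40):
    d=np.load(f);h.calibration=lambda n:{"camera_matrix":d["K"],"T":d["T"]}
    return ray("wrist",((u+.5)/sc-.5,(v+.5)/sc-.5+ov),z)
E
python3 - <<'E'
from m import *
for n,u,v,z in[("hinge",254,187,.125),("gateend",264,281,.128),("nose0",266,289,.127),("nose1",275,345,.127),("back0",200,195,.127),("back1",227,345,.127),("tip",252,381,.125),("railL",150,127,.125),("railR",400,118,.125),("block top knob",241,124,.143),("capLtop l",109,118,.13),("capRtop r",446,97,.13)]:
    print(n,wr("w2.npz",u,v,z).round(4))
E
```

```text
hinge [0.6414 0.0764 0.125 ]
gateend [0.5956 0.0734 0.128 ]
nose0 [0.5909 0.073  0.127 ]
nose1 [0.5587 0.071  0.127 ]
back0 [0.638  0.1035 0.127 ]
back1 [0.5565 0.0982 0.127 ]
tip [0.5323 0.0874 0.125 ]
railL [0.6716 0.1299 0.125 ]
railR [0.6736 0.0098 0.125 ]
block top knob [0.672  0.0757 0.143 ]
capLtop l [0.6779 0.1512 0.13  ]
capRtop r [ 0.6838 -0.0094  0.13  ]
```

Call:
move_arm(jaw=[255, 255, 255, 255, 255, 255], dp=[[0.0035, 0, 0.01], [0, 0, 0.018], [0, 0, 0.011], [0.001, -0.018, 0], [0.0005, -0.018, 0], [0, 0, 0]], rotation=[[0, 0, -0.0038], [0, 0, 0], [0, 0, 0], [0, 0, 0], [0, 0, 0], [0, 0, 0]])

```text
clock: 6.95
position: [0.6045, 0.0432, 0.1534]
tool_rot: [-3.141, -0.0, 0.044]
force: [0.2, 1.1, -3.6]
grip_width: 0.0249
```

```bash
python3 - <<'E'
from h import *
s=bot.observe();print(s["clock"],s["position"],s["tool_rot"],s["force"],s["grip_width"])
c=calibration("wrist");im=grab_frame("wrist")
np.savez("w3.npz",K=c["camera_matrix"],T=c["T"])
cv2.imwrite("pics/w3.png",cv2.convertScaleAbs(cv2.resize(im[120:345,150:350],(711,800))[:600],alpha=1.8))
E
```

```text
6.95 [0.60446885 0.04317864 0.15339061] [-3.14099937e+00 -2.54447416e-04  4.35683230e-02] [ 0.22747247  1.11612718 -3.64784626] 0.02493184112544916
```

View pics/w3.png

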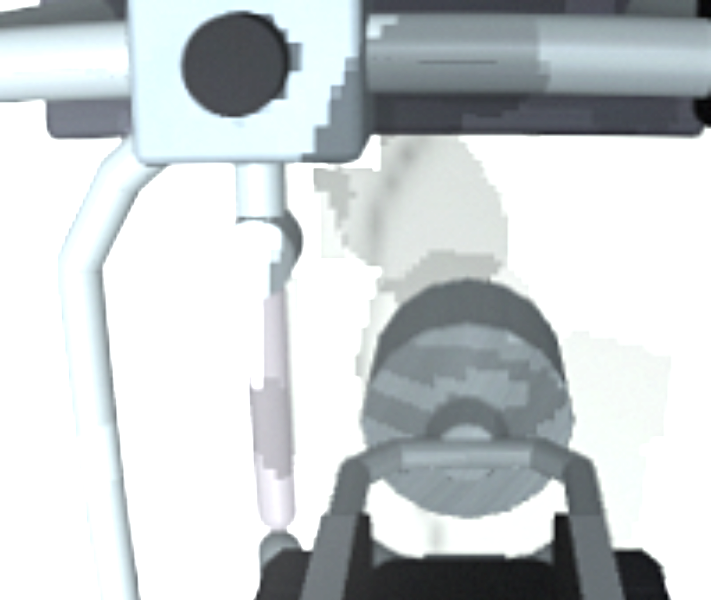

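```bash
python3 - <<'E'
from m import *
sc=3.555
def P(X):
    d=np.load("w3.npz");K=d["K"];T=np.linalg.inv(d["T"]);p=T[:3,:3]@X+T[:3,3]
    r=np.arctan2(np.hypot(p[0],p[1]),p[2]);a=p[:2]/np.hypot(p[0],p[1])*r*K[0,0]+K[:2,2]
    return ((a-[150,120]+.5)*sc-.5).round(0)
t=np.array([.60447,.04318]);y=.0436;ex=np.array([np.cos(y),np.sin(y)]);ey=np.array([-np.sin(y),np.cos(y)])
for ox in(-.003,-.0015,0):
    for s in(-1,1):
        print(ox,s,[P(np.r_[t+ex*ox+ey*.02*s,z]) for z in(.110,.124,.135)],"bottom",P(np.r_[t+ex*ox,.105]))
def W(u,v,z):
    return wr("w3.npz",u,v+0,z,sc,0)
def W(u,v,z):
    d=np.load("w3.npz");import h;h.calibration=lambda n:{"camera_matrix":d["K"],"T":d["T"]}
    return ray("wrist",((u+.5)/sc-.5+150,(v+.5)/sc-.5+120),z).round(4)
for n,u,v in[("gateend",277,528),("gate",276,505),("gate mid",266,380),("hinge",262,245),("nose",281,545),("back0",82,275),("back1",118,560),("railL",60,58),("railR",600,62)]:print(n,W(u,v,.126))
E
```

```text
-0.003 -1 [array([577., 458.]), array([585., 494.]), array([591., 525.])] bottom [464. 447.]
-0.003 1 [array([350., 458.]), array([343., 493.]), array([336., 525.])] bottom [464. 447.]
-0.0015 -1 [array([577., 451.]), array([585., 486.]), array([592., 516.])] bottom [464. 439.]
-0.0015 1 [array([350., 450.]), array([342., 485.]), array([336., 516.])] bottom [464. 439.]
0 -1 [array([578., 443.]), array([585., 477.]), array([592., 508.])] bottom [464. 432.]
0 1 [array([350., 443.]), array([342., 477.]), array([335., 508.])] bottom [464. 432.]
gateend [0.5945 0.0739 0.126 ]
gate [0.5988 0.0739 0.126 ]
gate mid [0.6209 0.0752 0.126 ]
hinge [0.6428 0.0756 0.126 ]
nose [0.5913 0.0733 0.126 ]
back0 [0.6371 0.1047 0.126 ]
back1 [0.5861 0.1022 0.126 ]
railL [0.6712 0.1072 0.126 ]
railR [0.6727 0.0264 0.126 ]
```

Call:
move_arm(jaw=[255, 255, 255, 255, 255, 255], dp=[[0.003, 0, 0], [0, -0.004, 0], [0, -0.003, 0], [0, -0.002, 0], [0, -0.002, 0], [0, 0, 0]], rotation=[[0, 0, 0], [0, 0, 0], [0, 0, 0], [0, 0, 0], [0, 0, 0], [0, 0, 0]])

```text
clock: 7.75
position: [0.6063, 0.0496, 0.1533]
tool_rot: [3.141, 0.0, 0.041]
force: [0.2, -2.7, -2.6]
grip_width: 0.025
```

Call:
move_arm(jaw=[255, 255, 255], dp=[[0, -0.0012, 0], [0, -0.0012, 0], [0, 0, 0]], rotation=[[0, 0, 0], [0, 0, 0], [0, 0, 0]])

```text
clock: 8.12
position: [0.6062, 0.0518, 0.1532]
tool_rot: [3.142, 0.0, 0.041]
force: [0.1, -2.4, -2.8]
grip_width: 0.0253
```

Call:
move_arm(jaw=[255, 255, 255, 255, 255], dp=[[0, -0.003, 0], [0, -0.003, 0], [0, -0.003, 0], [0, -0.003, 0], [0, 0, 0]], rotation=[[0, 0, 0], [0, 0, 0], [0, 0, 0], [0, 0, 0], [0, 0, 0]])

```text
clock: 8.75
position: [0.606, 0.0616, 0.1533]
tool_rot: [3.142, -0.0, 0.041]
force: [0.7, -3.6, -2.2]
grip_width: 0.0251
```

Call:
move_arm(jaw=[255, 255, 255, 255, 255], dp=[[0, -0.002, 0], [0, -0.002, 0], [0, -0.002, 0], [0, 0, 0], [0, 0, 0]], rotation=[[0, 0, 0], [0, 0, 0], [0, 0, 0], [0, 0, 0], [0, 0, 0]])

```text
clock: 9.38
position: [0.6055, 0.0662, 0.1532]
tool_rot: [-3.142, 0.0, 0.041]
force: [-0.6, -4.1, -2.2]
grip_width: 0.0255
```

```bash
python3 - <<'E'
from h import *
s=bot.observe();print(s["clock"],s["position"],s["tool_rot"],s["force"],s["grip_width"])
c=calibration("wrist");im=grab_frame("wrist")
np.savez("w4.npz",K=c["camera_matrix"],T=c["T"])
cv2.imwrite("pics/w4.png",cv2.convertScaleAbs(cv2.resize(im[120:345,150:350],(711,800))[:600],alpha=1.5))
E
```

```text
9.375 [0.60551017 0.06622519 0.15323528] [-3.14154774e+00  4.11225347e-04  4.09598139e-02] [-0.58222442 -4.13090068 -2.17703119] 0.025450077119758
```

View pics/w4.png

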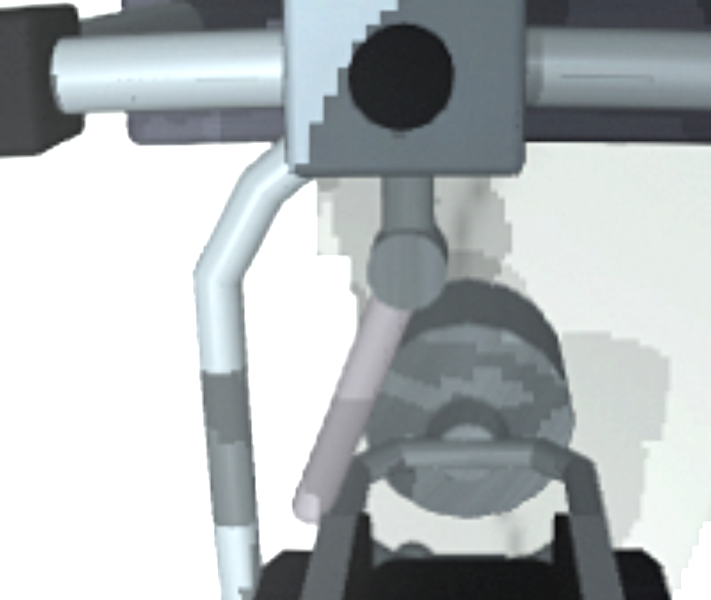

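Call:
move_arm(jaw=[255, 255, 255, 255, 255, 255], dp=[[-0.004, 0, 0], [-0.005, 0, 0], [-0.005, 0, 0], [-0.005, 0, 0], [-0.005, 0, 0], [0, 0, 0]], rotation=[[0, 0, 0], [0, 0, 0], [0, 0, 0], [0, 0, 0], [0, 0, 0], [0, 0, 0]])

```text
clock: 10.18
position: [0.5863, 0.0656, 0.1534]
tool_rot: [-3.141, 0.0, 0.041]
force: [0.3, 0.3, -2.3]
grip_width: 0.0252
```

```bash
python3 - <<'E'
from h import *
s=bot.observe();print(s["clock"],s["position"],s["tool_rot"],s["force"],s["grip_width"])
c=calibration("wrist");im=grab_frame("wrist")
np.savez("w5.npz",K=c["camera_matrix"],T=c["T"])
cv2.imwrite("pics/w5.png",cv2.convertScaleAbs(cv2.resize(im[95:320,150:350],(711,800))[:600],alpha=1.5))
E
```

```text
10.175 [0.58630966 0.06557987 0.15337443] [-3.14137656e+00  1.77403114e-06  4.10614831e-02] [ 0.29938449  0.34907511 -2.30177656] 0.025166836588260515
```

View pics/w5.png

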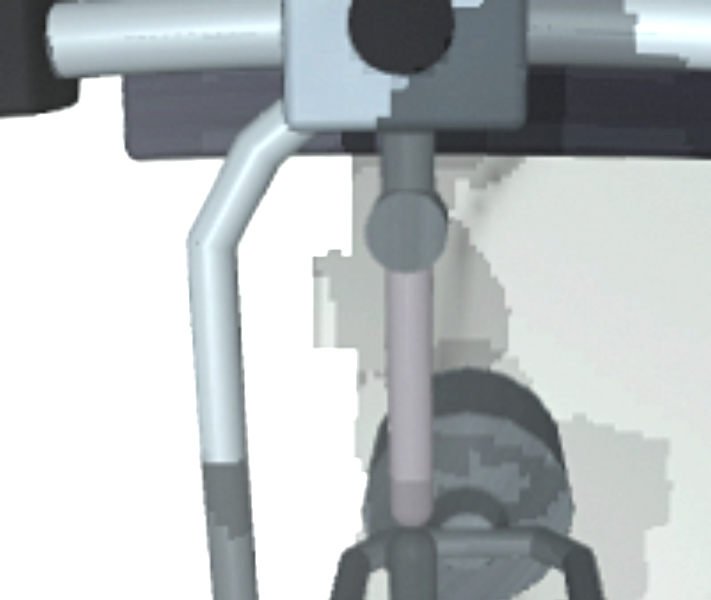

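Call:
move_arm(jaw=[255, 255, 255, 255, 255, 255, 255, 255, 255, 255], dp=[[-0.005, 0, 0], [-0.005, -0.003, 0], [-0.005, -0.003, 0], [-0.004, -0.003, 0], [0, -0.003, 0], [0, 0, 0.004], [0, 0, 0.005], [0, 0, 0.005], [0, 0, 0.003], [0, 0, 0]], rotation=[[0, 0, 0], [0, 0, 0], [0, 0, 0], [0, 0, 0], [0, 0, 0], [0, 0, 0], [0, 0, 0], [0, 0, 0], [0, 0, 0], [0, 0, 0]])

```text
clock: 11.48
position: [0.5709, 0.0743, 0.1395]
tool_rot: [3.141, 0.0, 0.041]
force: [0.9, -0.4, -2.1]
grip_width: 0.0246
```

Call:
move_arm(jaw=[255, 255], dp=[[0, 0, 0.0013], [0, 0, 0]], rotation=[[0, 0, 0], [0, 0, 0]])

```text
clock: 11.72
position: [0.571, 0.0744, 0.1387]
tool_rot: [3.142, -0.0, 0.041]
force: [-0.4, 0.6, -3.2]
grip_width: 0.0252
```

Call:
move_arm(jaw=[255, 255, 255], dp=[[0, 0, 0.0012], [0, 0, 0], [0, 0, 0]], rotation=[[0, 0, 0], [0, 0, 0], [0, 0, 0]])

```text
clock: 12.1
position: [0.5709, 0.0744, 0.1377]
tool_rot: [3.142, 0.0, 0.041]
force: [0.1, 1.2, -2.5]
grip_width: 0.0251
```

Call:
move_arm(jaw=[255, 255, 255], dp=[[0, 0, 0.001], [0, 0, 0], [0, 0, 0]], rotation=[[0, 0, 0], [0, 0, 0], [0, 0, 0]])

```text
clock: 12.48
position: [0.571, 0.0744, 0.137]
tool_rot: [-3.142, -0.0, 0.041]
force: [0.2, -0.4, -1.5]
grip_width: 0.0252
```

Call:
move_arm(jaw=[255, 255, 255], dp=[[0, 0, 0.0007], [0, 0, 0], [0, 0, 0]], rotation=[[0, 0, 0], [0, 0, 0], [0, 0, 0]])

```text
clock: 12.85
position: [0.5711, 0.0745, 0.1365]
tool_rot: [-3.141, -0.0, 0.041]
force: [-1.5, 0.7, 4.7]
grip_width: 0.0256
```

```bash
python3 - <<'E'
from h import *
s=bot.observe();print(s["clock"],s["position"],s["tool_rot"],s["force"],s["moment"],s["grip_width"])
im=grab_frame("scene")
A=cv2.resize(im[170:300,280:400],(554,600),interpolation=cv2.INTER_CUBIC)
cv2.imwrite("pics/s6.png",cv2.convertScaleAbs(A,alpha=1.4))
E
```

```text
12.85 [0.57107429 0.07445944 0.13653041] [-3.14145622e+00 -3.29393625e-04  4.10224297e-02] [-1.52608264  0.71195957  4.71398321] [ 0.1327994   0.22440516 -0.04217742] 0.02555211049002236
```

View pics/s6.png

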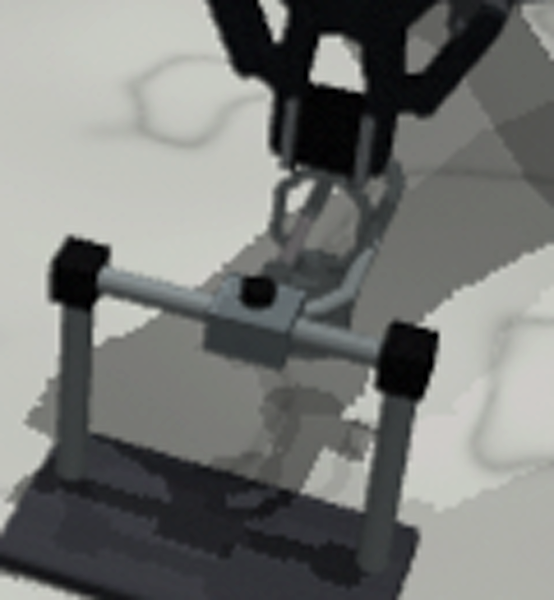

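Call:
move_arm(jaw=[255, 255, 255, 178, 174, 170, 166, 162, 158, 154], dp=[[0, 0, -0.0004], [0, 0, 0], [0, 0, 0], [0, 0, 0], [0, 0, 0], [0, 0, 0], [0, 0, 0], [0, 0, 0], [0, 0, 0], [0, 0, 0]], rotation=[[0, 0, 0], [0, 0, 0], [0, 0, 0], [0, 0, 0], [0, 0, 0], [0, 0, 0], [0, 0, 0], [0, 0, 0], [0, 0, 0], [0, 0, 0]], squeeze=20)

```text
clock: 14.15
position: [0.5709, 0.0744, 0.1367]
tool_rot: [3.142, -0.0, 0.041]
force: [-0.4, 0.7, 0.5]
grip_width: 0.0338
```

Call:
move_arm(jaw=[150, 140, 130, 120, 110, 100, 100, 100], dp=[[0, 0, 0], [0, 0, 0], [0, 0, 0], [0, 0, 0], [0, 0, 0], [0, 0, 0], [0, 0, 0], [0, 0, 0]], rotation=[[0, 0, 0], [0, 0, 0], [0, 0, 0], [0, 0, 0], [0, 0, 0], [0, 0, 0], [0, 0, 0], [0, 0, 0]])

```text
clock: 15.15
position: [0.5709, 0.0744, 0.1367]
tool_rot: [-3.142, 0.0, 0.041]
force: [-0.4, -0.8, -0.8]
grip_width: 0.0517
```

```bash
python3 - <<'E'
from h import *
s=bot.observe();print(s["clock"],s["position"],s["force"],s["grip_width"])
im=grab_frame("wrist")
cv2.imwrite("pics/w7.png",cv2.convertScaleAbs(cv2.resize(im[70:370,80:480],(800,600)),alpha=1.6))
E
```

```text
15.15 [0.57093804 0.07438423 0.13666967] [-0.43082026 -0.83080505 -0.84817694] 0.051692630885578565
```

View pics/w7.png

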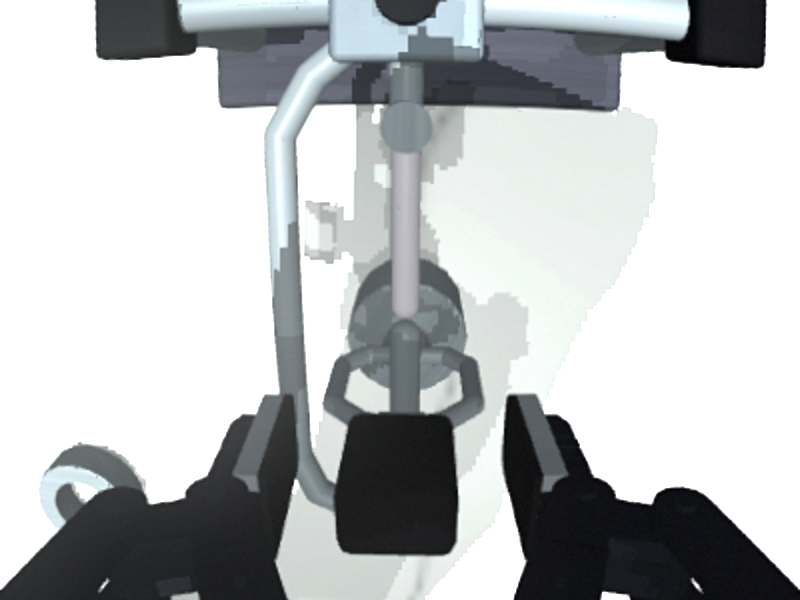

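Call:
move_arm(jaw=[100, 100, 100, 100, 100, 100, 100, 100, 100, 100], dp=[[0, 0, -0.008], [0, 0, -0.015], [0, 0, -0.02], [0, 0, -0.03], [0, 0, -0.04], [0, 0, -0.04], [0, 0, -0.03], [0, 0, -0.01], [0, 0, 0], [0, 0, 0]], rotation=[[0, 0, 0], [0, 0, 0], [0, 0, 0], [0, 0, 0], [0, 0, 0], [0, 0, 0], [0, 0, 0], [0, 0, 0], [0, 0, 0], [0, 0, 0]])

```text
clock: 16.45
position: [0.5706, 0.0745, 0.2904]
tool_rot: [3.141, 0.001, 0.041]
force: [-0.4, -0.2, -0.5]
grip_width: 0.0519
```

Call:
move_arm(jaw=[100, 100, 100, 100, 100, 100, 100, 100, 100, 100], dp=[[0, 0, 0], [0, 0, 0], [0, 0, 0], [0, 0, 0], [0, 0, 0], [0, 0, 0], [0, 0, 0], [0, 0, 0], [0, 0, 0], [0, 0, 0]], rotation=[[0, 0, 0], [0, 0, 0], [0, 0, 0], [0, 0, 0], [0, 0, 0], [0, 0, 0], [0, 0, 0], [0, 0, 0], [0, 0, 0], [0, 0, 0]])

```text
clock: 17.7
position: [0.5709, 0.0744, 0.2911]
tool_rot: [3.142, 0.0, 0.041]
force: [-0.8, -0.1, -0.3]
grip_width: 0.052
```

```bash
python3 - <<'E'
from h import *
f=[];
for i in range(16): f.append(grab_frame("scene")[170:300,280:400].astype(int))
print("motion",[int((abs(x-f[0]).max(2)>50).sum()) for x in f], bot.observe()["clock"])
cv2.imwrite("pics/s8.png",cv2.convertScaleAbs(cv2.resize(f[-1].astype(np.uint8),(554,600),interpolation=cv2.INTER_CUBIC),alpha=1.4))
E
```

```text
motion [0, 0, 0, 0, 0, 0, 0, 0, 0, 0, 0, 0, 0, 0, 0, 0] 18.5
```

View pics/s8.png

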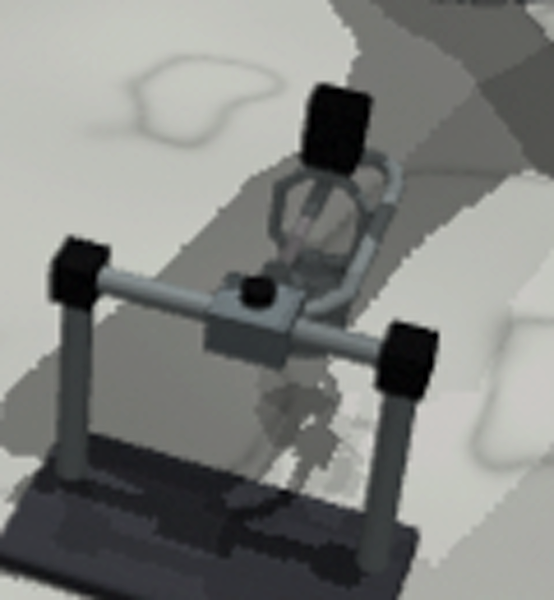

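```bash
python3 -c "
from h import *
print(workorder.job_done(), bot.observe()['clock'])"
```

```text
the job is handed in; nothing more can be done
the job is handed in; nothing more can be done
```

The check weight is hanging from the solid nose bar of the snap hook, beyond the gate, and I have handed the job in.

- **Getting past the gate:** I gripped the weight by its tab and pushed the eye in. The gate pushed back with about 4 N. I then slid the eye off the gate's free end, and the wrist picture showed the gate shut behind it with the side force back to about 0 N.
- **Hanging it:** I lowered the eye onto the bar. The highest force I read put about 7 N on the hook, under the 20 N limit. I then released the tab and drew the gripper up clear, to about 0.29 m.
- **Last checks:** The picture after release showed the gate shut. Sixteen scene pictures over 0.8 s, taken with the gripper away, showed no motion of the weight. The force on the tool was near zero, and the clock was about 18.5 s.
- **Not exact:** The weight hangs with a slight lean. The hook's direction came out differently by method (0.02 to 0.065 rad). I used 0.04, and the fit worked. I did not compare the bystanders' positions at the end, but the arm passed well above them.

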